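# Make up a polishing arbor and torque it

### The arm

A 7-joint arm with a two-finger parallel gripper is mounted at the origin on the work surface. World frame = base frame: x ahead of the robot, y to its left, z up, the work surface at z = 0. Lengths are in m, angles in rad, forces in N, time in s.
With the tool pointing down it reaches from about 0.375 to 0.925 m from the base axis. Payload 3.1 kg.
Tool frame: the origin (TCP) lies between the finger pads; the fingertips stand 19 mm ahead of it and the grasp point (between the pads) is the TCP; z points along the fingers, y is the direction in which the jaws open and shut (so a half turn about z gives the same grasp; the last joint's range is limited). The gripper opens to 85 mm and grips with 20 to 120 N. Pads are 22 mm wide; open, the fingers measure 114 mm over their backs; the gripper's body (76 mm by 85 mm) begins 54 mm behind the grasp point. The pads swing forward as they close: fully open they stand 13 mm farther back than shut.
Start: joints at [-1.395, 0.383, 0.044, 1.598, -0.018, 1.161, -0.05], TCP at [0.176, 0.626, 0.25] pointing down, gripper open.
Joint ranges: [-2.61, 2.61], [-0.41, 2.15], [-1.48, 1.57], [0, 2.5], [-1.57, 4.71], [0.05, 1.97], [-2.85, 2.85]. Speed limits (rad/s): [2.79, 2.79, 3.14, 3.14, 3.14, 3.14, 3.14].

### API

Orientations are given as a unit quaternion [x, y, z, w].
In Python, from bench import move_ptp, movel, move_j, move_gripper, pause, inverse_kinematics, read_camera, camera_params, MotionError, sign_off, look_for, tip_of, read_time_s, read_qpos, read_joint_vel, read_effort, read_eef_pos, read_tcp_rot, read_ft_force, read_ft_torque, read_finger_gap gives the robot as it stands. Calls block until the motion is done:
- move_ptp(position, orientation): joint-space move of the TCP to a pose.
- movel(position, orientation=None, speed=0.15): straight line of the TCP; orientation=None keeps the orientation; speed is the mean speed in m/s.
- move_j(angles): joint-space move.
- move_gripper(opening, effort=None): finger opening in m; effort is the grip in N (None keeps the last); returns when the fingers have stopped.
- pause(seconds).
- inverse_kinematics(position, orientation): joint angles nearest the present ones, or None.
- read_camera(name): name is "scene" or "side" or "wrist"; returns the picture (480x640x3 uint8, red, green, blue); there is no depth.
- camera_params(name): a dict with "K" (3x3 intrinsics, pixels), "camera_from_world" (4x4, takes a point from world to camera coordinates). Camera axes: x right, y down, z forward; pixel columns grow to the right and rows downward; lengths in m; the calibration is good to about 2 mm. A picture is of the moment at which its call begins: read the wrist's pose just before it. camera_params takes no time and is no camera call; for the wrist camera it gives the pose at the moment of the call.
A pose or a line that the arm cannot do raises MotionError and nothing moves.
- sign_off(): hands the job in, once; it reports no verdict.
Trained networks look in the newest picture that a camera, given by its name, has taken for a name from the list of things; names that differ only in an ending like _2 or _b are one class to them, and where a whole thing is asked for, a point or a joint stands for the part that bears it (a point fixed in the world has none). Each returns a list of dicts, best first, with "confidence" (0 to 1); they miss things now and then, are a little off and sometimes report something else, mostly with a low value. They report only what shows in the picture. A call takes as long as a camera call. They do not tell look-alikes from the thing itself.
- look_for(camera, name): "at" ([column, row] in pixels, amid what is visible of it).
- tip_of(camera, name): "at" ([column, row] in pixels: a listed point, or the origin of a listed thing).
Readings, each from a call of its own:
- read_time_s(): time.
- read_qpos(): joint angles.
- read_joint_vel(): joint speeds.
- read_effort(): joint torques, N m.
- read_eef_pos(): TCP position.
- read_tcp_rot(): TCP orientation.
- read_ft_force(): force on the tool from outside, world axes, zero at the start.
- read_ft_torque(): the same for the moment, N m.
- read_finger_gap(): finger opening in m.
Only numpy, scipy, OpenCV 4.12 (cv2) and the standard library are available. Lean on these libraries where they do the work, as an engineer would, in place of code of your own. Each camera call takes 0.05 s, during which the arm holds its last target. There are 200 camera calls.

### The job

Make up the polishing arbor: put the black cap that covers the upright shaft into the wooden bin, then slide the large steel flange onto the shaft down to the block, then every abrasive wheel on the bench, then the small steel collar on top, each one lying flat and fully down. When the stack is complete, swing the black-gripped torque handle clockwise until its joint clearly breaks over (clicks), and let go. Leave the jar, the hammer and the ring mandrel where they stand.

Things in the scene. Friction and masses are not known exactly. Their poses are not given: they have to be found in the camera images.
- block: grey arbor block fixed to the bench, 80 (its x) x 190 (its y) x 30 mm high; origin at the centre of its underside. An upright steel shaft stands at its y = +50 mm, the draw bolt with the torque handle at its y = -50 mm. It stands at a different place and yaw each time
- seat (a point): foot of the steel shaft, on the block's top face (30 mm above the bench). The shaft is 22 mm in diameter and 66 mm tall above this point, its top 6 mm tapering to 12 mm diameter; z along the shaft, upward
- shaft_tip (a point): centre of the shaft's top, 96 mm above the bench
- cap: black plastic protector cap, a cup turned upside down, outer diameter 34 mm, 40 mm tall, bore 25 mm, 34 mm deep; origin at the centre of its open lower rim, z towards its closed end. At first it hangs over the shaft, resting on its tip, its closed top 102 mm above the bench
- cap_mid (a point): middle of the cap, on its axis, 20 mm from the rim
- flange: steel backing flange, the largest ring: outer diameter 56, bore 24, 12 mm thick; origin at its centre, half its thickness up; both faces alike, z along its axis
- wheel0: terracotta stone-like abrasive wheel: outer diameter 46, bore 24, 10 mm thick; origin at its centre, half its thickness up; both faces alike, z along its axis. Two to four of the four identical wheels are present
- wheel1: terracotta stone-like abrasive wheel: outer diameter 46, bore 24, 10 mm thick; origin at its centre, half its thickness up; both faces alike, z along its axis. Two to four of the four identical wheels are present
- wheel2: terracotta stone-like abrasive wheel: outer diameter 46, bore 24, 10 mm thick; origin at its centre, half its thickness up; both faces alike, z along its axis. Two to four of the four identical wheels are present
- wheel3: terracotta stone-like abrasive wheel: outer diameter 46, bore 24, 10 mm thick; origin at its centre, half its thickness up; both faces alike, z along its axis. Two to four of the four identical wheels are present
- collar: small steel end collar: outer diameter 34, bore 24, 12 mm thick; origin at its centre, half its thickness up; both faces alike, z along its axis. With flange, four wheels and collar the stack is 64 mm high
- bin: open wooden bin fixed to the bench, outside 130 x 130 x 35 mm, walls and floor 4 mm; origin at the centre of its underside
- bin_in (a point): centre of the bin's inner floor
- bolt_axis (a point): on the vertical axis of the draw bolt, 50 mm above the bench, the height of the handle's axis
- bolt (a joint): turn of the draw bolt, rad, growing clockwise seen from above, from 0 to its firm stop at 1.0 where it is tight; starts between 0 and 0.3, turns against light friction of 0.15 N m and stays where left. At 0 the handle points along the block's +x turned 0.2 rad clockwise; the handle turns with the bolt
- click (a joint): breakaway joint of the torque handle, rad, 45 mm out from the bolt axis, axis vertical: held at 0 by a preload of 0.6 N m, bends clockwise when that is exceeded, which happens only when the bolt is at its stop (about 7 N at the grip), to at most 0.4, rising by 0.6 N m per rad; it springs back when let go. It counts as clicked beyond 0.12
- handle (a point): on the handle's axis in its black round grip, 130 mm from the bolt axis while the joint is straight, 50 mm above the bench. The grip is 18 mm in diameter and reaches from 79 to 159 mm from the bolt axis; z up, x outward along the handle
- jar: closed glass jar, 56 mm in diameter, 70 mm tall; leave alone; origin at the centre of its underside
- mallet: hammer lying on the bench, 240 mm long; leave alone; origin near its middle
- mandrel: upright tapered ring mandrel, 44 mm foot, 150 mm tall; leave alone; origin at the centre of its underside
There are look-alikes about, which are no part of the job. What is shaped like the cap but turquoise or yellow is not meant.

How it is judged:
On the way, in this order (a step that is already met when the one before it is completed fails the run):
1. the cap is off the shaft and lies in the bin (x of cap_mid in the frame of bin_in between -0.055 and 0.055 m and y of cap_mid in the frame of bin_in between -0.055 and 0.055 m and z of cap_mid in the frame of bin_in below 0.03 m and contact force between the fingers and cap below 0.3 N), for 0.2 s.
2. the flange is on the shaft, flat on the block, released (horizontal distance between flange and seat below 0.004 m and z of flange in the frame of seat below 0.009 m and angle between the z axis of flange and the z axis of block, either way round below 0.1 rad and contact force between the fingers and flange below 0.3 N), for 0.2 s.
3. every wheel present is on the shaft above the flange, released (horizontal distance between each of flange, wheel0, wheel1, wheel2, wheel3 and seat below 0.004 m and z of flange in the frame of seat below 0.009 m and angle between the z axis of each of flange, wheel0, wheel1, wheel2, wheel3 and the z axis of block, either way round below 0.1 rad and z of wheel0 in the frame of seat between 0.013 and 0.051 m and z of wheel1 in the frame of seat between 0.013 and 0.051 m and z of wheel2 in the frame of seat between 0.013 and 0.051 m and z of wheel3 in the frame of seat between 0.013 and 0.051 m and contact force between the fingers and wheel0 below 0.3 N and contact force between the fingers and wheel1 below 0.3 N and contact force between the fingers and wheel2 below 0.3 N and contact force between the fingers and wheel3 below 0.3 N), for 0.2 s.
4. the collar is on the shaft above all the wheels, released (horizontal distance between each of flange, wheel0, wheel1, wheel2, wheel3, collar and seat below 0.004 m and z of flange in the frame of seat below 0.009 m and angle between the z axis of each of flange, wheel0, wheel1, wheel2, wheel3, collar and the z axis of block, either way round below 0.1 rad and z of wheel0 in the frame of seat between 0.013 and 0.051 m and z of wheel1 in the frame of seat between 0.013 and 0.051 m and z of wheel2 in the frame of seat between 0.013 and 0.051 m and z of wheel3 in the frame of seat between 0.013 and 0.051 m and z of collar in the frame of seat between 0.035 and 0.062 m and contact force between the fingers and collar below 0.3 N), for 0.2 s.
5. the torque handle is turned until the bolt is tight and the joint clicks (value of joint bolt above 0.93 rad and value of joint click above 0.12 rad), for 0.1 s.
At the end, for the whole second after the job is handed in: Cap in the bin; on the shaft (within 4 mm, tilt under 0.1 rad) the flange flat on the block (3 mm), all wheels present above it, the collar on top; bolt over 0.93 rad, handle clicked (over 0.12 rad) and let go (below 0.08); all at rest (x of cap_mid in the frame of bin_in between -0.055 and 0.055 m and y of cap_mid in the frame of bin_in between -0.055 and 0.055 m and z of cap_mid in the frame of bin_in below 0.03 m and horizontal distance between each of flange, wheel0, wheel1, wheel2, wheel3, collar and seat below 0.004 m and z of flange in the frame of seat below 0.009 m and angle between the z axis of each of flange, wheel0, wheel1, wheel2, wheel3, collar and the z axis of block, either way round below 0.1 rad and z of wheel0 in the frame of seat between 0.013 and 0.051 m and z of wheel1 in the frame of seat between 0.013 and 0.051 m and z of wheel2 in the frame of seat between 0.013 and 0.051 m and z of wheel3 in the frame of seat between 0.013 and 0.051 m and z of collar in the frame of seat between 0.035 and 0.062 m and value of joint bolt above 0.93 rad and value of joint click below 0.08 rad and linear speed of each of flange, collar, wheel0, wheel1, wheel2, wheel3, cap below 0.02 m/s); the robot touches nothing.
It fails at once if the jar is disturbed (moved over 40 mm) (distance of jar from where it was at the start of the episode above 0.04 m).
It fails at once if the hammer is disturbed (moved over 40 mm) (distance of mallet from where it was at the start of the episode above 0.04 m).
It fails at once if the ring mandrel is disturbed (moved over 40 mm) (distance of mandrel from where it was at the start of the episode above 0.04 m).
Of wheel0, wheel1, wheel2, wheel3 only 2 to 4 are there at a start; the rules pass over those that are not, and their reading is None.
At some moment in a run one of flange, collar, wheel0, wheel1, wheel2, wheel3 may be knocked a few centimetres aside while the robot is not near it.
Once in a run the grip may slacken for a moment while it holds something.
It also fails if it takes over 210 s, if anything falls off the work surface, if the arm or the gripper's body presses on something with over 40 N, if the wrist force passes 120 N, or if a joint passes its speed limit or range.

## Working session

There is one attempt and no reset: what is moved stays moved. The work goes in short steps, each a Python script; the robot and the scene stay as the last script left them, time stands still between calls to the robot, and variables do not carry over. Pictures are saved under pics/ and viewed, about 12 in all and at most 16, crops included, and the job is handed in when it is done.

```bash
mkdir -p pics; ls; python3 - <<'E'
from bench import *
import cv2,numpy as np
for c in("scene","side"):
    im=read_camera(c); cv2.imwrite(f"pics/{c}0.png",im[:,:,::-1])
    p=camera_params(c); print(c,p["K"],np.linalg.inv(p["camera_from_world"]).round(3))
    for n in("cap","flange","wheel0","collar","bin_in","bolt_axis","handle","seat","shaft_tip","jar","mallet","mandrel","cap_mid"):
        print(n,[(np.round(d["at"]).tolist(),round(d["confidence"],2)) for d in tip_of(c,n)])
print(read_tcp_rot(),read_time_s())
E
```

```text
pics
scene [[463.49703303   0.         317.93573075]
 [  0.         463.49703303 235.30829414]
 [  0.           0.           1.        ]] [[ 0.096  0.811 -0.577  1.208]
 [ 0.995 -0.071  0.065 -0.008]
 [ 0.012 -0.581 -0.814  0.957]
 [ 0.     0.     0.     1.   ]]
cap [([236.0, 265.0], 0.81), ([237.0, 220.0], 0.66), ([252.0, 205.0], 0.49)]
flange [([219.0, 237.0], 0.73), ([312.0, 248.0], 0.56), ([238.0, 215.0], 0.27)]
wheel0 [([352.0, 206.0], 0.72), ([308.0, 214.0], 0.54), ([400.0, 199.0], 0.45)]
collar [([355.0, 250.0], 0.47)]
bin_in [([452.0, 214.0], 0.75)]
bolt_axis [([198.0, 227.0], 0.85)]
handle [([176.0, 269.0], 0.94)]
seat [([243.0, 228.0], 0.79), ([220.0, 239.0], 0.6)]
shaft_tip [([234.0, 208.0], 0.81)]
jar [([325.0, 311.0], 0.67)]
mallet [([422.0, 286.0], 0.96)]
mandrel [([243.0, 322.0], 0.9)]
cap_mid [([236.0, 212.0], 0.77), ([249.0, 201.0], 0.75), ([233.0, 259.0], 0.74)]
side [[519.87830914   0.         309.63862742]
 [  0.         519.87830914 235.86433508]
 [  0.           0.           1.        ]] [[-0.966 -0.158  0.206  0.392]
 [-0.259  0.555 -0.79   0.828]
 [ 0.01  -0.817 -0.577  0.658]
 [ 0.     0.     0.     1.   ]]
cap [([370.0, 205.0], 0.87), ([405.0, 241.0], 0.81), ([324.0, 220.0], 0.62)]
flange [([325.0, 269.0], 0.83)]
wheel0 [([358.0, 384.0], 0.89), ([379.0, 283.0], 0.59), ([369.0, 322.0], 0.58)]
collar [([298.0, 307.0], 0.7)]
bin_in [([301.0, 450.0], 0.57), ([322.0, 270.0], 0.48), ([379.0, 283.0], 0.4)]
bolt_axis [([372.0, 190.0], 0.67)]
handle [([326.0, 172.0], 0.52)]
seat []
shaft_tip [([365.0, 192.0], 0.76)]
jar [([234.0, 265.0], 0.86)]
mallet [([205.0, 353.0], 0.9), ([380.0, 282.0], 0.35)]
mandrel [([262.0, 214.0], 0.68)]
cap_mid [([403.0, 237.0], 0.91), ([368.0, 201.0], 0.9), ([327.0, 213.0], 0.74), ([302.0, 447.0], 0.45)]
[ 1.36433040e-01  9.90649295e-01 -1.63212802e-05 -1.95650547e-05] 1.4
```

View pics/scene0.png

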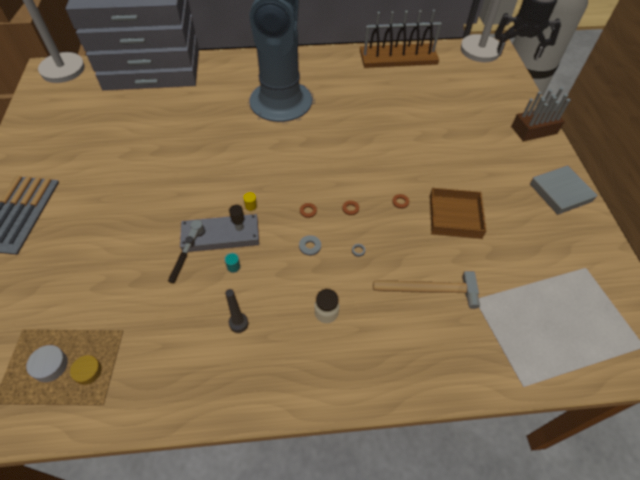

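View pics/side0.png

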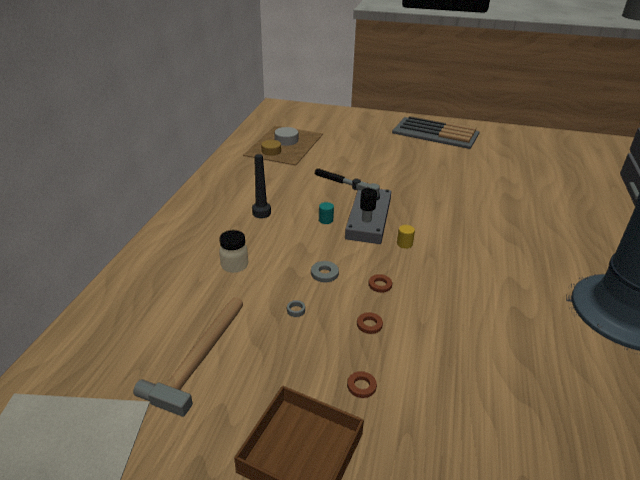

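Both views agree. The black cap sits on the shaft (scene 237,213). The three wheels are at (308,210), (351,207) and (401,201), the flange at (310,246), the collar at (358,250) and the bin at (457,213). The yellow and turquoise cups are decoys. Next I'll localise everything.

```bash
cat > h.py <<'E'
from bench import *
import cv2,numpy as np
from scipy.spatial.transform import Rotation as R
def ray(c,uv,P=None):
    P=P or camera_params(c); T=np.linalg.inv(P["camera_from_world"])
    d=T[:3,:3]@np.linalg.solve(P["K"],[uv[0],uv[1],1.]); return T[:3,3],d
def onz(c,uv,z,P=None):
    o,d=ray(c,uv,P); return o+d*(z-o[2])/d[2]
def down(yaw):  # tool pointing down, jaws (y) along world angle yaw+90
    return (R.from_euler('z',yaw)*R.from_quat([1,0,0,0])).as_quat()
def save(c,n):
    P=camera_params(c); im=read_camera(c); cv2.imwrite(f"pics/{n}.png",im[:,:,::-1]); return im,P
E
python3 - <<'E'
from h import *
def tri(a,b):
    A=[];B=[]
    for c,uv in(("scene",a),("side",b)):
        o,d=ray(c,uv); d/=np.linalg.norm(d); M=np.eye(3)-np.outer(d,d); A.append(M);B.append(M@o)
    return np.linalg.lstsq(np.vstack(A),np.hstack(B),rcond=None)[0].round(3)
for n,a,b,z in[("flange",(310,245),(325,271),.006),("w",(308,210),(380,283),.005),("w",(351,208),(370,323),.005),("w",(401,201),(362,384),.005),("collar",(358,250),(296,309),.006),("captop",(236,209),(369,192),.102),("bolt",(198,227),(372,190),.05),("handle",(180,265),(332,176),.05),("handle2",(176,269),(326,172),.05),("jar",(327,312),(234,266),.0),("mandrelfoot",(238,324),(262,211),0),("turq",(232,262),(327,213),.02),("yel",(250,201),(405,236),.02)]:
    print(n,tri(a,b),onz("scene",a,z).round(3),onz("side",b,z).round(3))
print("bin",[onz("scene",p,.035)[:2].round(3) for p in((432,190),(482,193),(484,236),(430,233))])
print("blk",[onz("scene",p,.03)[:2].round(3) for p in((181,221),(257,217),(258,243),(181,250))])
P=camera_params("wrist");print(P["K"][0,0],np.linalg.inv(P["camera_from_world"]).round(3))
E
```

```text
flange [0.564 0.046 0.009] [0.562 0.046 0.006] [0.564 0.043 0.006]
w [0.453 0.051 0.007] [0.45  0.05  0.005] [0.453 0.048 0.005]
w [0.454 0.163 0.007] [0.453 0.164 0.005] [0.454 0.161 0.005]
w [0.443 0.299 0.008] [0.441 0.3   0.005] [0.444 0.296 0.005]
collar [0.588 0.163 0.007] [0.587 0.163 0.006] [0.589 0.163 0.006]
captop [ 0.511 -0.124  0.103] [ 0.509 -0.124  0.102] [ 0.512 -0.123  0.102]
bolt [ 0.517 -0.222  0.051] [ 0.515 -0.223  0.05 ] [ 0.518 -0.223  0.05 ]
handle [ 0.622 -0.257  0.053] [ 0.621 -0.258  0.05 ] [ 0.622 -0.263  0.05 ]
handle2 [ 0.637 -0.263  0.059] [ 0.631 -0.266  0.05 ] [ 0.641 -0.279  0.05 ]
jar [0.746 0.07  0.001] [0.744 0.069 0.   ] [0.747 0.07  0.   ]
mandrelfoot [ 0.758 -0.131  0.006] [ 0.756 -0.132  0.   ] [ 0.761 -0.141  0.   ]
turq [ 0.605 -0.143  0.021] [ 0.604 -0.144  0.02 ] [ 0.605 -0.144  0.02 ]
yel [ 0.423 -0.098  0.023] [ 0.419 -0.099  0.02 ] [ 0.424 -0.102  0.02 ]
bin [array([0.435, 0.38 ]), array([0.457, 0.509]), array([0.592, 0.472]), array([0.572, 0.342])]
blk [array([ 0.477, -0.27 ]), array([ 0.481, -0.081]), array([ 0.561, -0.08 ]), array([ 0.565, -0.264])]
388.70287505558287 [[ 0.271  0.925  0.268  0.108]
 [ 0.963 -0.26  -0.075  0.645]
 [ 0.     0.278 -0.961  0.374]
 [ 0.     0.     0.     1.   ]]
```

```bash
python3 - <<'E'
from h import *
q=down(np.pi)
try:
    move_ptp([.511,-.124,.24],q)
except MotionError as e: print(e)
print(read_eef_pos().round(4),read_time_s(),read_qpos().round(2))
im,P=save("wrist","w1")
for n,z in(("cap",.062),("cap_mid",.082),("shaft_tip",.096),("bolt_axis",.05),("handle",.05)):
    print(n,[(np.round(d["at"]).tolist(),round(d["confidence"],2),onz("wrist",d["at"],z,P).round(4)[:2]) for d in tip_of("wrist",n)])
E
```

```text
[ 0.5115 -0.1229  0.24  ] 4.2917 [-0.74  0.24  1.03  1.94 -0.24  1.08  1.96]
cap [([299.0, 295.0], 0.65, array([ 0.5781, -0.1403])), ([348.0, 104.0], 0.64, array([ 0.4251, -0.1021]))]
cap_mid [([319.0, 229.0], 0.84, array([ 0.5152, -0.1231])), ([300.0, 304.0], 0.58, array([ 0.5767, -0.1384])), ([347.0, 104.0], 0.58, array([ 0.4267, -0.1041]))]
shaft_tip []
bolt_axis [([196.0, 217.0], 0.68, array([ 0.5134, -0.2245]))]
handle []
```

View pics/w1.png

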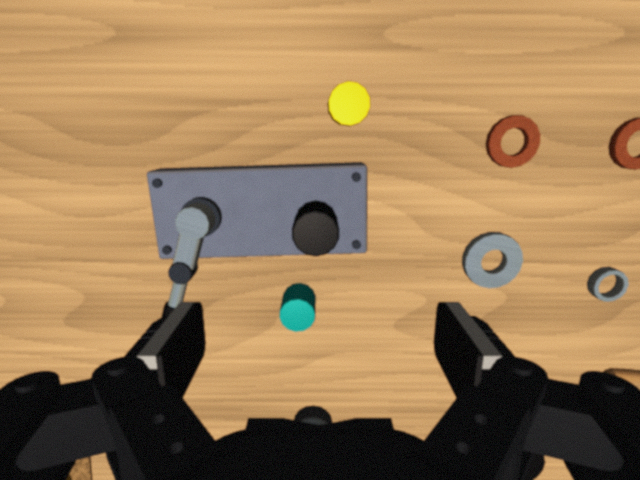

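The wrist view shows the black cap's top at about (316,234), with its neighbours clear of the jaws. I'll grasp the cap and put it in the bin.

```bash
python3 - <<'E'
from h import *
q=down(np.pi)
print(onz("wrist",(316,234),.102).round(4), read_eef_pos().round(4))
c=np.array([.511,-.1235])
move_gripper(.06,40)
movel([*c,.083],q,.2); print("f",read_ft_force().round(1))
move_gripper(.02,30); print("gap",read_finger_gap(),read_ft_force().round(1))
movel([*c,.18],q,.2); print("gap",read_finger_gap())
im,P=save("wrist","w2")
print("tip",[(np.round(d["at"],1).tolist(),round(d["confidence"],2),onz("wrist",d["at"],.096,P).round(4)[:2]) for d in tip_of("wrist","shaft_tip")])
move_ptp([.514,.426,.18],q); print("gap",read_finger_gap())
movel([.514,.426,.035],q,.2); print("f",read_ft_force().round(1),"gap",read_finger_gap())
move_gripper(.06)
movel([.514,.426,.2],q,.3)
save("wrist","w3"); print(read_time_s())
E
python3 -c "
import cv2,numpy as np
a=cv2.imread('pics/w2.png');b=cv2.imread('pics/w3.png')
cv2.imwrite('pics/w23.png',np.hstack([cv2.resize(a,(400,300)),cv2.resize(b,(400,300))]))"
```

```text
[ 0.5131 -0.126   0.102 ] [ 0.5111 -0.1237  0.24  ]
f [0.2 0.2 0.3]
gap 0.032670594453940154 [-0.6 -1.   6.9]
gap 0.03247043353085735
tip [([312.3, 262.8], 0.88, array([ 0.5138, -0.1265]))]
gap 0.03273119494763696
f [ 1.2 -0.1 -0.6] gap 0.03242552686489995
10.9833
```

View pics/w23.png

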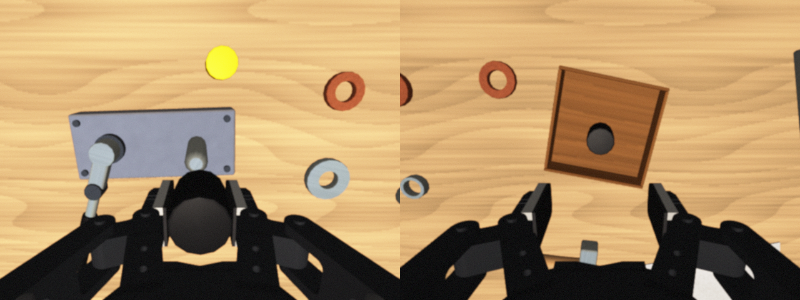

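```bash
cat >> h.py <<'E'
Q=down(np.pi)
def measure(xy,z,od,name=None,go=True,lo=None):
    """circle of diameter od in the plane z near xy, seen from 130 mm above with TCP at xy"""
    if go: move_ptp([*xy,z+.13],Q); pause(.15)
    e=np.array(read_eef_pos()); P=camera_params("wrist"); im=read_camera("wrist")
    s=4000.; n=int(.09*s)            # metric top view, 0.25 mm/px, centred on xy
    T=P["camera_from_world"]; H=P["K"]@np.c_[T[:3,0],T[:3,1],T[:3,:3]@[0,0,z]+T[:3,3]]
    M=np.array([[1/s,0,xy[0]-.045],[0,1/s,xy[1]-.045],[0,0,1]])
    w=cv2.warpPerspective(im,H@M,(n,n),flags=cv2.INTER_LINEAR|cv2.WARP_INVERSE_MAP)
    g=cv2.medianBlur(cv2.cvtColor(w,cv2.COLOR_RGB2GRAY),5); r=od/2*s
    c=cv2.HoughCircles(g,cv2.HOUGH_GRADIENT_ALT,1.5,20,param1=80,param2=.5,minRadius=int(r*.88),maxRadius=int(r*1.12))
    if c is None: out=None
    else:
        c=min(c[0],key=lambda k:np.hypot(k[0]-n/2,k[1]-n/2)); out=np.array([xy[0]-.045+c[0]/s,xy[1]-.045+c[1]/s])
        cv2.circle(w,(int(c[0]),int(c[1])),int(c[2]),(0,255,0),1); 
    if name: cv2.imwrite(f"pics/{name}.png",w[:,:,::-1])
    return out, None if out is None else (out-e[:2]).round(4), None if out is None else round(2000*c[2]/s,1)
def squeeze(xy,z,od,yaw):
    """centre a ring by closing on it along one axis and opening again"""
    q=down(yaw); move_gripper(od+.018,20); move_ptp([*xy,z+.05],q); movel([*xy,z],q,.15)
    f=read_ft_force(); move_gripper(od-.01,20); g=read_finger_gap(); move_gripper(od+.018)
    movel([*xy,z+.05],q,.3); return g,np.round(f,1)
E
python3 - <<'E'
from h import *
c=np.array([.5635,.045])
o,d,r=measure(c,.012,.056,"f1"); print(o,d,r)
if o is not None and np.hypot(*(o-c))<.01:
    c=o; print(squeeze(c,.019,.056,np.pi/2)); print(squeeze(c,.019,.056,np.pi))
    print(c.round(4),measure(c,.012,.056,"f2"))
move_gripper(.075)
s=np.array([.512,-.125])
print(measure(s,.096,.012,"s1"), [(d["confidence"],onz("wrist",d["at"],.096).round(4)[:2]) for d in tip_of("wrist","shaft_tip")],read_eef_pos().round(4),read_time_s())
a=[cv2.imread(f"pics/{n}.png") for n in("f1","f2","s1")]
cv2.imwrite("pics/m1.png",cv2.resize(np.hstack([x for x in a if x is not None]),None,fx=.7,fy=.7))
E
```

```text
[0.565 0.045] [ 0.001 -0.002] 55.1
(0.055239688873699073, array([-0.5,  0.7,  0.6]))
(0.05446744288799418, array([-0.3,  0.1,  0.1]))
[0.565 0.045] (array([0.563875, 0.045375]), array([ 0.0006, -0.    ]), np.float32(54.5))
(None, None, None) [(0.89, array([ 0.5131, -0.1281]))] [ 0.5124 -0.1229  0.2252] 20.2833
```

View pics/m1.png

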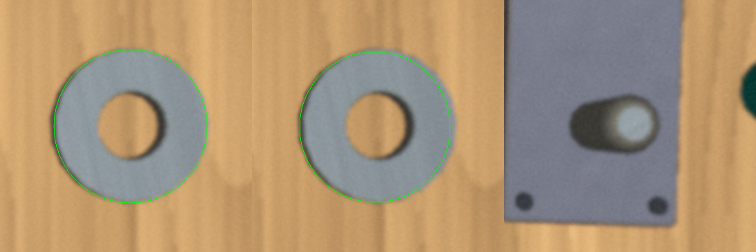

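The arm readings look noisy by about 1 mm, so I'll check the noise and switch to the commanded pose plus a fixed hand-eye transform.

```bash
python3 - <<'E'
from h import *
t=read_time_s()
E=np.array([read_eef_pos() for _ in range(8)]); C=np.array([np.linalg.inv(camera_params("wrist")["camera_from_world"]) for _ in range(8)])
print(E.round(4)); print(C[:,:3,3].round(4)); print(read_time_s()-t)
Tc=C.mean(0); W=np.eye(4); W[:3,:3]=R.from_quat(Q).as_matrix(); W[:3,3]=[.512,-.125,.226]
X=np.linalg.inv(W)@Tc; print(X.round(4), R.from_quat(read_tcp_rot()).as_matrix().round(4)); np.save("X.npy",X)
im,P=save("wrist","s2")
# flange again at its squeezed place
move_ptp([.565,.045,.142],Q); pause(.3); print(E.mean(0),read_eef_pos()); save("wrist","f3")
E
```

```text
[[ 0.5124 -0.1229  0.2252]
 [ 0.5124 -0.1229  0.2252]
 [ 0.5124 -0.1229  0.2252]
 [ 0.5124 -0.1229  0.2252]
 [ 0.5124 -0.1229  0.2252]
 [ 0.5124 -0.1229  0.2252]
 [ 0.5124 -0.1229  0.2252]
 [ 0.5124 -0.1229  0.2252]]
[[ 0.4418 -0.1232  0.3493]
 [ 0.4418 -0.1232  0.3493]
 [ 0.4418 -0.1232  0.3493]
 [ 0.4418 -0.1232  0.3493]
 [ 0.4418 -0.1232  0.3493]
 [ 0.4418 -0.1232  0.3493]
 [ 0.4418 -0.1232  0.3493]
 [ 0.4418 -0.1232  0.3493]]
0.0
[[ 3.500e-03 -9.610e-01 -2.765e-01  7.020e-02]
 [ 1.000e+00  3.400e-03  8.000e-04  1.800e-03]
 [ 1.000e-04 -2.765e-01  9.610e-01 -1.233e-01]
 [ 0.000e+00  0.000e+00  0.000e+00  1.000e+00]] [[-1.0e+00 -4.0e-03 -1.6e-03]
 [-4.0e-03  1.0e+00 -5.0e-04]
 [ 1.6e-03 -5.0e-04 -1.0e+00]]
[ 0.51244426 -0.12288466  0.22515406] [0.56526209 0.04322563 0.14292912]
```

```bash
python3 - <<'E'
from h import *
t=np.array([.565,.045,.142])
def rep(s): print(s,((np.array(read_eef_pos())-t)*1000).round(2),measure([.565,.045],.012,.056,go=False)[0],np.abs(read_joint_vel()).max().round(4))
rep("now"); pause(.5); rep("paused")
movel(t,Q,.1); rep("movel"); 
movel(2*t-np.array(read_eef_pos()),Q,.1); rep("corr")
movel(t+[0,0,.05],Q,.1); movel(t,Q,.1); rep("updown")
move_ptp(t+[0.05,0.1,.05],Q); move_ptp(t,Q); rep("ptp")
E
```

```text
now [ 0.2  -1.24  0.73] [0.56387496 0.0465    ] 0.0081
paused [-0.03  0.03 -0.05] [0.5635 0.045 ] 0.0013
movel [-0.03  0.01 -0.02] [0.56312495 0.045     ] 0.0024
corr [-0.01  0.02 -0.01] [0.56462497 0.045     ] 0.0018
updown [-0.04 -0.36 -0.33] [0.56387496 0.046125  ] 0.0119
ptp [-1.56 -2.66 -0.47] [0.565    0.043875] 0.0397
```

```bash
cat > edit.py <<'E'
s=open('h.py').read()
a=s.index("    c=cv2.HoughCircles"); b=s.index("def squeeze")
s=s[:a]+'''    gf=g.astype(np.float32); gf=cv2.GaussianBlur(gf,(0,0),2); gx=cv2.Sobel(gf,-1,1,0);gy=cv2.Sobel(gf,-1,0,1)
    t=np.linspace(0,2*np.pi,180,endpoint=False); ct,st=np.cos(t),np.sin(t)
    def sc(p):   # mean radial gradient on the circle
        u=(p[0]+p[2]*ct).astype(np.float32)[None]; v=(p[1]+p[2]*st).astype(np.float32)[None]
        return -abs(np.mean(cv2.remap(gx,u,v,1)[0]*ct+cv2.remap(gy,u,v,1)[0]*st))
    best=None; k=np.arange(-48,49,4)+n/2
    for x0 in k:
        for y0 in k:
            for rr in (.95*r,r,1.03*r):
                f=sc((x0,y0,rr))
                if best is None or f<best[0]: best=(f,(x0,y0,rr))
    c=minimize(sc,best[1],method="Nelder-Mead",options=dict(xatol=.05,initial_simplex=np.array(best[1])+np.array([[0,0,0],[3,0,0],[0,3,0],[0,0,2]]))).x
    out=np.array([xy[0]-.045+c[0]/s,xy[1]-.045+c[1]/s])
    cv2.circle(w,(int(round(c[0])),int(round(c[1]))),int(round(c[2])),(0,255,0),1)
    if name: cv2.imwrite(f"pics/{name}.png",w[:,:,::-1])
    return out.round(5),round(2000*c[2]/s,1),round(-sc(c),1)
'''+s[b:]
s=s.replace("Q); pause(.15)","Q); pause(.8)").replace("movel([*xy,z],q,.15)","movel([*xy,z],q,.1); pause(.8)").replace("import cv2","from scipy.optimize import minimize\nimport cv2",1)
open('h.py','w').write(s)
E
python3 edit.py; python3 - <<'E'
from h import *
c=np.array([.564,.045])
print(measure(c,.012,.056)); 
print(squeeze(c,.019,.056,np.pi/2)); print(squeeze(c,.019,.056,np.pi))
print("at",c,measure(c,.012,.056,"f4"))
print(measure([.512,-.125],.096,.012,"s4"),measure([.512,-.125],.096,.012,go=False)); print(read_eef_pos().round(4),read_time_s())
cv2.imwrite("pics/m2.png",np.hstack([cv2.imread(f"pics/{n}.png") for n in("f4","s4")]))
E
```

```text
(array([0.56454, 0.04477]), np.float64(56.2), np.float64(40.1))
(0.05518167047334788, array([-0.7,  0.3,  0.3]))
(0.054763917633715506, array([ 0.2, -0.4, -1.4]))
at [0.564 0.045] (array([0.56297, 0.04482]), np.float64(56.2), np.float64(38.8))
(array([ 0.51362, -0.12595]), np.float64(12.7), np.float64(47.5)) (array([ 0.51361, -0.1259 ]), np.float64(12.6), np.float64(47.8))
[ 0.512  -0.1251  0.226 ] 36.9167
```

View pics/m2.png

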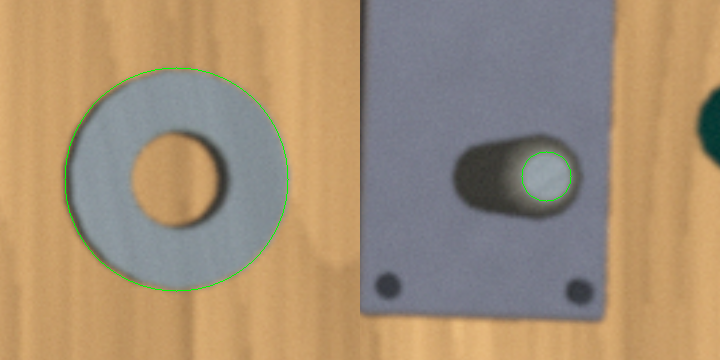

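The shaft tip fit is clean at (.5136,-.1259). The flange squeeze shows the camera bias is under 0.5 mm, because the fit's left edge caught the side wall. I'll place the flange now.

```bash
cat >> h.py <<'E'
S=np.array([.5136,-.1259])
def place(c,od,base,zg=.019,off=np.zeros(2),grip=40):
    """grip the ring lying at c, carry it over the shaft, lower it until its underside is at base"""
    move_gripper(od+.018,20); move_ptp([*c,zg+.06],Q); movel([*c,zg],Q,.12); pause(.7)
    move_gripper(od-.015,grip); g0=read_finger_gap()
    movel([*c,.15],Q,.25); pause(.2); g=read_finger_gap(); print("gap",round(g0,4),round(g,4))
    if g<od-.006: print("LOST"); return False
    move_ptp([*(S+off),.15],Q); pause(.3); movel([*(S+off),.125],Q,.1); pause(.8); g=read_finger_gap(); f0=np.array(read_ft_force()); print("over shaft gap",round(g,4),f0.round(1))
    if g<od-.006: print("LOST"); return False
    z=.125; end=base+zg+.001
    while z>end:
        z=max(end,z-.006); movel([*(S+off),z],Q,.06); pause(.1); f=np.array(read_ft_force())-f0
        if np.linalg.norm(f)>4: print(round(z,4),f.round(1))
        if f[2]>18: print("STUCK"); return False
    pause(.3); print("end f",(np.array(read_ft_force())-f0).round(1))
    move_gripper(od+.014,20); pause(.2); movel([*(S+off),.17],Q,.25); print("t",read_time_s()); return True
E
python3 - <<'E'
from h import *
print(place(np.array([.564,.045]),.056,.030,.019))
movel([*(S),.226],Q,.2);pause(.5); save("wrist","w5")
E
```

```text
gap 0.0531 0.0536
over shaft gap 0.0536 [ 0.7 -0.6 -0.4]
end f [-2.1  0.7 -0.9]
t 48.8333
True
```

View pics/w5.png

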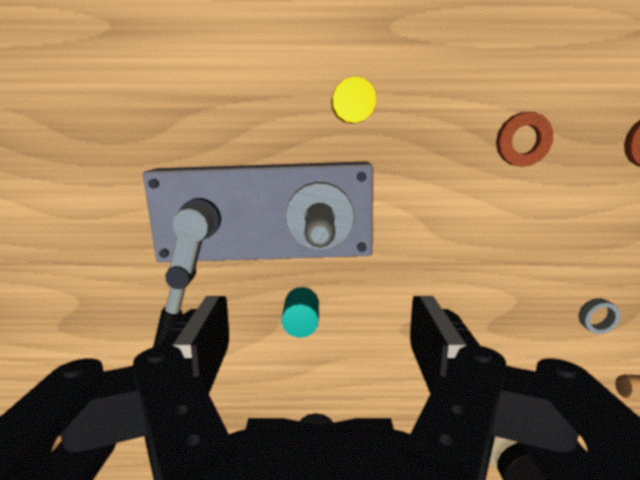

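The flange is flat on the block, concentric with the shaft (318,217). Next, the first wheel.

```bash
cat >> h.py <<'E'
def do(c,h,od,base,zg=.019):
    c=np.array(c); move_gripper(od+.018,20); m=measure(c,h,od); print(m)
    if np.hypot(*(m[0]-c))>.011 or m[2]<15: print("CHECK"); return False
    c=m[0]+[.0007,0]; print(squeeze(c,zg,od,np.pi/2))
    return place(c,od,base,zg)
E
python3 - <<'E'
from h import *
print(do([.452,.050],.010,.046,.042))
movel([*S,.226],Q,.2);pause(.5); save("wrist","w6")
print(measure([.4535,.163],.010,.046,"wb"))
E
```

```text
(array([0.45272, 0.04977]), np.float64(45.8), np.float64(67.5))
(0.04511748987566684, array([ 0.8,  0.2, -0.4]))
gap 0.0437 0.0433
over shaft gap 0.0434 [ 0.3  0.1 -1.4]
end f [-0.8 -0.3  0.1]
t 66.8583
True
(array([0.4541 , 0.16181]), np.float64(45.8), np.float64(64.6))
```

View pics/w6.png

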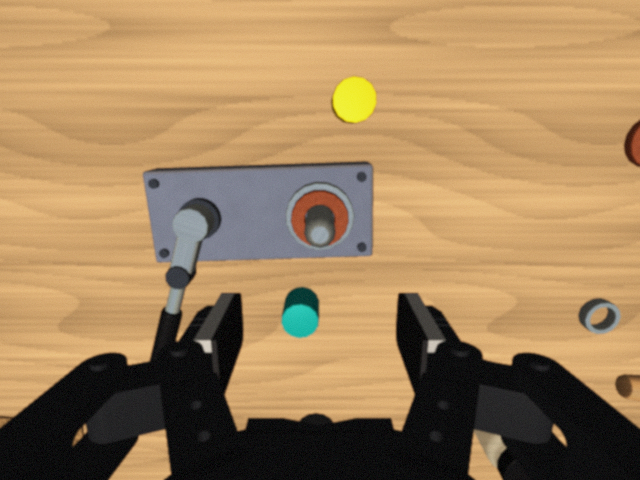

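The wheel is seated concentrically on the flange. Next come the two remaining wheels.

```bash
python3 - <<'E'
from h import *
ok=do([.454,.162],.010,.046,.052)
if ok: ok=do([.4425,.2985],.010,.046,.062)
if ok: movel([*S,.226],Q,.2);pause(.5)
save("wrist","w7"); print(ok,read_time_s())
E
```

```text
(array([0.45415, 0.16179]), np.float64(45.8), np.float64(64.0))
(0.044714190204660546, array([-0.2,  0. ,  0.3]))
gap 0.0437 0.0439
over shaft gap 0.0436 [-0.2 -0.2 -0.8]
end f [ 0.2  0.1 -0.7]
t 85.9417
(array([0.44327, 0.29772]), np.float64(45.7), np.float64(71.2))
(0.04489595830170337, array([ 0.4, -0.8,  0.1]))
gap 0.0434 0.0432
over shaft gap 0.0436 [0.7 0.3 0.1]
end f [-0.6  0.  -0.8]
t 103.5
True 104.4833
```

View pics/w7.png

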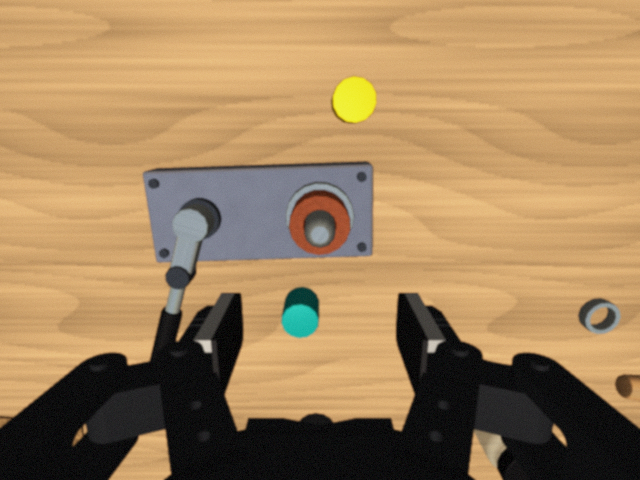

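All three wheels are stacked level. Now the collar.

```bash
python3 - <<'E'
from h import *
ok=do([.588,.163],.012,.034,.072,.0195)
if ok: movel([*S,.226],Q,.2);pause(.5)
save("wrist","w8"); read_camera("scene"); save("side","sd8"); print(ok,read_time_s())
for n in("bolt_axis","handle"):
    for c in("scene","side","wrist"):
        print(n,c,[(round(d["confidence"],2),onz(c,d["at"],.05).round(4)[:2]) for d in tip_of(c,n)])
a=cv2.imread("pics/w8.png");b=cv2.imread("pics/sd8.png")[120:300,240:480]
cv2.imwrite("pics/m8.png",np.hstack([cv2.resize(a,(400,300)),cv2.resize(b,(400,300))]))
E
```

```text
(array([0.5883 , 0.16498]), np.float64(36.4), np.float64(11.0))
CHECK
False 106.9167
bolt_axis scene [(0.82, array([ 0.5202, -0.2227])), (0.4, array([ 0.775 , -0.1176]))]
bolt_axis side [(0.64, array([ 0.5226, -0.2162]))]
bolt_axis wrist []
handle scene [(0.87, array([ 0.6301, -0.2693]))]
handle side [(0.5, array([ 0.6378, -0.2752])), (0.24, array([ 0.5184, -0.155 ]))]
handle wrist []
```

View pics/m8.png

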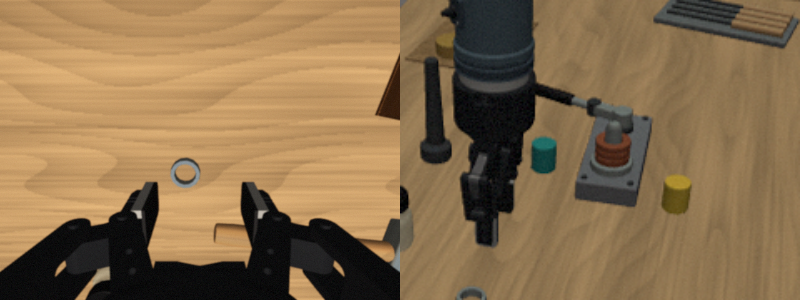

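The collar has been knocked aside, to wrist pixel (296,277). I'll re-measure it there.

```bash
python3 - <<'E'
from h import *
c=onz("wrist",(296,277),.012)[:2]; print(c, onz("wrist",(348,376),.02))
print(measure(c,.012,.034,"c1"),read_eef_pos().round(4))
E
```

```text
[0.61906248 0.14665794] [0.6938113  0.18402281 0.02      ]
(array([0.61667, 0.14646]), np.float64(30.7), np.float64(47.5)) [0.6191 0.1466 0.142 ]
```

View pics/c1.png

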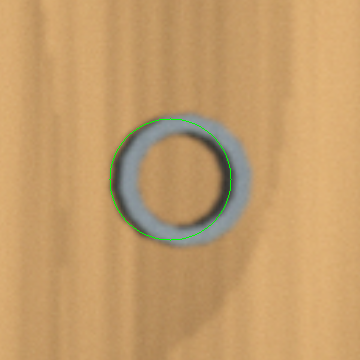

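The fit caught the side wall. By eye, the top face is centred at (184.5,180), which gives (.6202,.1466). The hammer handle is clear, at x≈.69.

```bash
python3 - <<'E'
from h import *
c=np.array([.6202,.1466])
print(squeeze(c,.0195,.034,np.pi/2))
ok=place(c,.034,.072,.0195)
if ok: movel([*S,.226],Q,.2);pause(.5)
im,P=save("wrist","w8"); print(ok,read_time_s(),onz("wrist",(195,219),.06,P).round(4))
E
```

```text
(0.031861565118035194, array([-0.4, -0.6, -0.4]))
gap 0.0316 0.0312
over shaft gap 0.0312 [ 0.3  0.9 -1.6]
end f [-1.  -0.2  0.6]
t 122.1667
True 123.15 [ 0.5111 -0.221   0.06  ]
```

View pics/w8.png

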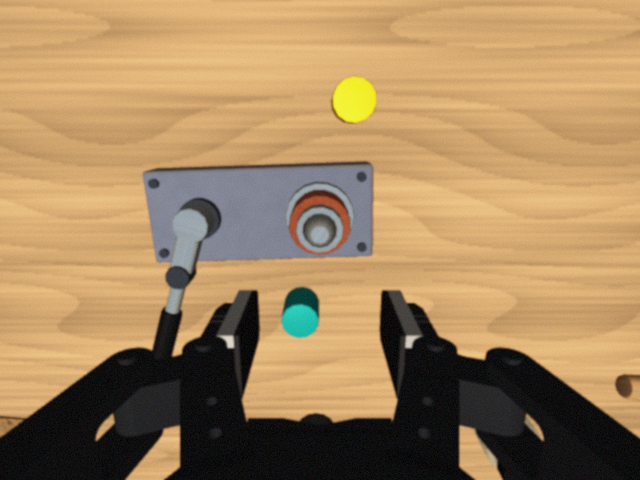

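The stack is complete: collar on top, concentric at (320,230). The handle runs from (193,221) to (165,335). Next I'll push its grip clockwise with closed fingers, watching the force.

```bash
cat > push.py <<'E'
from h import *
B=np.array([.517,-.225]); r=.12; d=.0235
def pose(phi,z,off):
    u=np.array([np.cos(phi),np.sin(phi)]); n=np.array([-u[1],u[0]])
    return [*(B+r*u+d*n),z],down(phi+off)
def ok(off):
    p=[inverse_kinematics(*pose(a,z,off)) for a in(0,-.5,-1.1,-1.5) for z in(.056,.15)]
    print(off,[None if x is None else round(x[6],2) for x in p]); return all(x is not None for x in p)
off=next(o for o in(np.pi,0) if ok(o))
move_gripper(0,30)
move_ptp(*pose(0,.15,off)); movel(*pose(0,.056,off),.15); pause(.6); f0=np.array(read_ft_force())
phi=0; hit=None; log=[]
while phi>-1.62:
    phi-=.04; p,q=pose(phi,.056,off); movel(p,q,.06); pause(.25)
    f=np.array(read_ft_force())-f0; u=np.array([np.cos(phi),np.sin(phi)]); t=f[:2]@[-u[1],u[0]]
    log.append((round(phi,2),round(t,1)))
    if t>5.5 and hit is None and phi<-.8: hit=phi
    if (hit and phi<hit-.2) or t>25 or abs(f[2])>20: break
print(log,hit); 
save("wrist","p1"); save("scene","p2")
print(read_time_s())
E
python3 push.py; python3 -c "
import cv2,numpy as np
a=cv2.imread('pics/p1.png');b=cv2.imread('pics/p2.png')[170:320,130:330]
cv2.imwrite('pics/mp.png',np.hstack([cv2.resize(a,(400,300)),cv2.resize(b,(400,300))]))"
```

```text
3.141592653589793 [np.float64(2.32), np.float64(2.27), np.float64(1.97), np.float64(1.93), np.float64(1.57), np.float64(1.53), np.float64(1.3), np.float64(1.26)]
[(-0.04, np.float64(-0.2)), (-0.08, np.float64(0.5)), (-0.12, np.float64(-0.8)), (-0.16, np.float64(-1.6)), (-0.2, np.float64(-0.3)), (-0.24, np.float64(-0.1)), (-0.28, np.float64(-0.6)), (-0.32, np.float64(0.0)), (-0.36, np.float64(-0.2)), (-0.4, np.float64(1.4)), (-0.44, np.float64(0.7)), (-0.48, np.float64(0.8)), (-0.52, np.float64(0.4)), (-0.56, np.float64(-0.6)), (-0.6, np.float64(-0.0)), (-0.64, np.float64(0.5)), (-0.68, np.float64(-0.6)), (-0.72, np.float64(0.3)), (-0.76, np.float64(-0.8)), (-0.8, np.float64(0.1)), (-0.84, np.float64(-0.2)), (-0.88, np.float64(1.0)), (-0.92, np.float64(1.0)), (-0.96, np.float64(0.3)), (-1.0, np.float64(-0.0)), (-1.04, np.float64(0.2)), (-1.08, np.float64(0.8)), (-1.12, np.float64(0.0)), (-1.16, np.float64(1.6)), (-1.2, np.float64(5.8)), (-1.24, np.float64(8.8)), (-1.28, np.float64(8.7)), (-1.32, np.float64(9.2)), (-1.36, np.float64(11.1)), (-1.4, np.float64(10.7))] -1.2000000000000004
143.3333
```

View pics/mp.png

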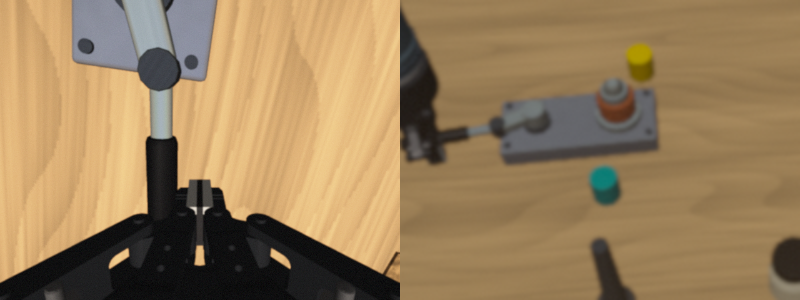

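The handle visibly bends about 0.25 rad at the joint, and the force broke over at roughly 9 N. I'll back off and do the final check.

```bash
python3 - <<'E'
from h import *
B=np.array([.517,-.225]); r=.12; d=.0235
def pose(phi,z):
    u=np.array([np.cos(phi),np.sin(phi)]); n=np.array([-u[1],u[0]]); return [*(B+r*u+d*n),z],down(phi+np.pi)
for a in(-1.3,-1.2,-1.1,-1.0): movel(*pose(a,.056),.06)
pause(.3); print(read_ft_force().round(1)); movel(*pose(-1.0,.2),.2)
move_ptp([.5136,-.17,.25],Q); pause(.6); save("wrist","e1")
move_ptp([.45,.2,.3],Q); pause(.6); save("scene","e2"); save("side","e3"); print(read_time_s())
print([(round(x["confidence"],2),onz("scene",x["at"],.05).round(3)) for x in tip_of("scene","handle")])
a,b,c=[cv2.imread(f"pics/e{i}.png") for i in(1,2,3)]
f=lambda x:cv2.resize(x,(400,300))
cv2.imwrite("pics/me.png",np.vstack([np.hstack([f(a),f(b[170:320,130:330])]),np.hstack([f(b[130:280,370:570]),f(c[120:300,260:500])])]))
E
```

```text
[ 0.3  0.4 -0. ]
149.3917
[(0.67, array([ 0.565, -0.347,  0.05 ]))]
```

View pics/me.png

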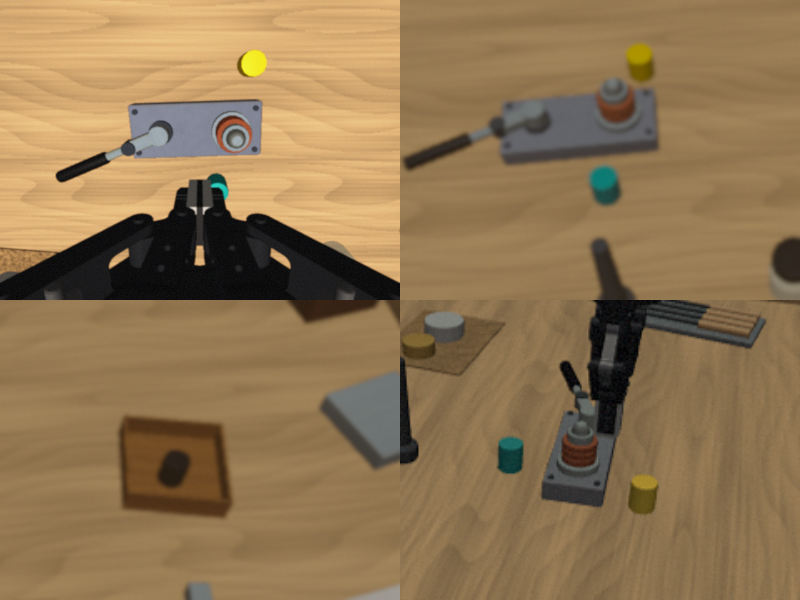

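The stack is intact, the cap is in the bin, and the handle is straight at (.565,-.347), against (.568,-.344) expected when tight. The gripper is clear.

```bash
python3 -c "
from h import *
pause(.3); print(sign_off(), read_time_s())"
```

```text
the job is handed in; nothing more can be done
the job is handed in; nothing more can be done
```

The arbor is made up and the job is handed in at about 150 s of the 210 s allowed; `sign_off` reports no verdict. The black cap went into the bin. The flange, all three wheels present and the collar went onto the shaft. The handle was then pushed clockwise until it clicked, and released.

**Last checks:**
- **Stack:** in the last pictures it is concentric and level.
- **Cap:** it lies inside the bin.
- **Handle:** the push force rose to 9–11 N at the stop and the joint visibly bent, by about 0.25 rad judged by eye. After I backed off, the handle was straight again at (0.565, -0.347), against (0.568, -0.344) expected when tight. The wrist force was back to about 0.
- **Bystanders:** I never touched the jar, hammer or ring mandrel, but I did not measure their positions again at the end.

**What failed or disagreed on the way:**
- The first collar measurement failed because the collar had been knocked about 4 cm aside; I found it again in the wrist picture.
- The automatic circle fit was off on the collar, so I set its centre by eye and then centred it with the jaws.
- The arm lagged up to about 3 mm right after a move, so I let it settle before the measurements and grasps that mattered.

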